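Return the setting rings to the gauge rack

ROBOT

A 6-joint arm with a two-finger parallel gripper is mounted at the origin on the work surface. World frame = base frame: x ahead of the robot, y to its left, z up, the work surface at z = 0. Lengths are in m, angles in rad, forces in N, time in s.
With the tool pointing down it reaches from about 0.225 to 0.875 m from the base axis. Payload 3.4 kg.
Tool frame: the origin (TCP) lies on the centre line of the jaws, within the pads' length; the fingertips stand 14 mm ahead of it and the grasp point (between the pads) lies 5 mm behind it; z points along the fingers, y is the line along which they close (so a half turn about z gives the same grasp; the last joint's range is limited). The gripper opens to 85 mm and grips with 20 to 120 N. Pads are 22 mm wide; open, the fingers measure 114 mm over their backs; the gripper's body (76 mm by 85 mm) begins 54 mm behind the grasp point. The pads swing forward as they close: fully open they stand 13 mm farther back than shut.
Start: joints at [-1.436, 0.276, 1.505, -0, 1.361, -0.121], TCP at [0.145, -0.556, 0.245] pointing down, gripper open.
Joint ranges: [-2.89, 2.89], [-0.75, 2.08], [0.22, 2.7], [-1.18, 4.32], [0.11, 2.71], [-2.7, 2.7]. Speed limits (rad/s): [2.57, 2.57, 3.14, 3.14, 3.14, 3.14].

INTERFACE

Orientations are given as a unit quaternion [w, x, y, z].
In Python, from bench import robot, jaws, kin, imaging gives the robot as it stands. Calls block until the motion is done:
- robot.reach(position, orientation): joint-space move of the TCP to a pose.
- robot.movel(position, max_speed=0.15, rot=None): straight line of the TCP; rot=None keeps the orientation; max_speed is the mean speed in m/s.
- robot.move_joints(angles): joint-space move.
- jaws.move_gripper(opening, grasp_force=None): opening from 0.0 (shut) to 1.0 (fully open); grasp_force is the grip in N (None keeps the last); returns when the fingers have stopped.
- robot.wait(seconds).
- kin.ik(position, orientation): joint angles nearest the present ones, or None.
- robot.observe(): the state.
- imaging.snapshot(name): name is "scene" or "top" or "wrist"; returns (picture, depth): 420x560x3 uint8, red, green, blue; 420x560 float32, m along the optical axis (not along the pixel's ray), 0 where there is no reading.
- imaging.camera_info(name): a dict with "fx", "fy", "cx", "cy" (pixels), "R" (3x3) and "t" (3): a world point X has camera coordinates R X + t. Camera axes: x right, y down, z forward; pixel columns grow to the right and rows downward; lengths in m; the calibration is good to about 2 mm. The wrist camera is an equidistant fisheye: a pixel r from the principal point sees the ray r / f radians off the axis. A picture is of the moment at which its call begins: read the wrist's pose just before it. camera_info takes no time and is no camera call; for the wrist camera it gives the pose at the moment of the call.
A pose or a line that the arm cannot do raises robot.IKError and nothing moves.
- robot.finish_job(): hands the job in; it is judged then, once.
The state is a dict: "time_s": time; "joint_positions": joint angles; "joint_vel": joint speeds; "joint_torque": joint torques, N m; "tcp_pos": TCP position; "tool_rot": TCP orientation; "force": force on the tool from outside, world axes, zero at the start; "wrist_torque": the same for the moment, N m; "finger_gap": opening from 0.0 (shut) to 1.0 (fully open); "gripper_force": force on a finger pad.
Only numpy, scipy, OpenCV 4.12 (cv2) and the standard library are available. Lean on these libraries where they do the work, as an engineer would, in place of code of your own. Each camera call takes 0.05 s, during which the arm holds its last target. There are 200 camera calls.

TASK

The four setting rings have come back from the measuring bench mixed up on the return rack. Move them one by one to the gauge rack, each onto its own holder (the smallest ring on the thinnest spigot and so on up to the largest ring on the thickest), lying flat and fully down on the holder's base. They are precision gauges, so set them down and do not drop them; leave the dial stand and the caliper where they are.

Things in the scene. Friction and masses are not known exactly. Their poses are not given: they have to be found in the camera images.
- ring_16: The smallest setting ring: steel, outside diameter 40 mm, bore 16 mm, 14 mm thick. Origin on its axis at its underside, z up. Starts flat on the return rack (grey-blue block, top 20 mm above the bench), loosely round one of its four equal 8 mm pegs, which stand 28 mm above the block in a row 92 mm apart; any ring on any peg.
- ring_24: The second smallest setting ring: steel, outside diameter 48 mm, bore 24 mm, 16 mm thick. Origin on its axis at its underside, z up. Starts flat on the return rack (grey-blue block, top 20 mm above the bench), loosely round one of its four equal 8 mm pegs, which stand 28 mm above the block in a row 92 mm apart; any ring on any peg.
- ring_32: The second largest setting ring: steel, outside diameter 58 mm, bore 32 mm, 18 mm thick. Origin on its axis at its underside, z up. Starts flat on the return rack (grey-blue block, top 20 mm above the bench), loosely round one of its four equal 8 mm pegs, which stand 28 mm above the block in a row 92 mm apart; any ring on any peg.
- ring_40: The largest setting ring: steel, outside diameter 68 mm, bore 40 mm, 20 mm thick. Origin on its axis at its underside, z up. Starts flat on the return rack (grey-blue block, top 20 mm above the bench), loosely round one of its four equal 8 mm pegs, which stand 28 mm above the block in a row 92 mm apart; any ring on any peg.
- holder_16: Holder for the 16 mm bore ring: fixed grey-blue base 88 x 88 x 12 mm, in its middle a steel spigot 8 mm in diameter (4 mm play all round), nose tapered, 28 mm above the base. Origin at the centre of the base's underside, z up, y along the row; the ring seats on the base, 12 mm above the origin. The four holders stand 92 mm apart in one aluminium rail, in any order.
- holder_24: Holder for the 24 mm bore ring: fixed grey-blue base 88 x 88 x 12 mm, in its middle a steel spigot 16 mm in diameter (4 mm play all round), nose tapered, 28 mm above the base. Origin at the centre of the base's underside, z up, y along the row; the ring seats on the base, 12 mm above the origin. The four holders stand 92 mm apart in one aluminium rail, in any order.
- holder_32: Holder for the 32 mm bore ring: fixed grey-blue base 88 x 88 x 12 mm, in its middle a steel spigot 24 mm in diameter (4 mm play all round), nose tapered, 28 mm above the base. Origin at the centre of the base's underside, z up, y along the row; the ring seats on the base, 12 mm above the origin. The four holders stand 92 mm apart in one aluminium rail, in any order.
- holder_40: Holder for the 40 mm bore ring: fixed grey-blue base 88 x 88 x 12 mm, in its middle a steel spigot 32 mm in diameter (4 mm play all round), nose tapered, 28 mm above the base. Origin at the centre of the base's underside, z up, y along the row; the ring seats on the base, 12 mm above the origin. The four holders stand 92 mm apart in one aluminium rail, in any order.
- dial_stand: Bystander: digital dial indicator on a green stand with a steel column, 120 x 90 mm foot, 233 mm tall, 3 kg, loose. Origin at the centre of its underside.
- caliper: Bystander: digital caliper 240 mm long lying flat on the bench, up to 15 mm high, loose. Origin at the middle of its beam, at the bench top; x along the beam.
There are look-alikes about, which are no part of the job. Leave any red look-alike of the ring_32 alone. What is shaped like the ring_40 but purple is not meant.

How it is judged:
By the outcome, as a careful person would: the job done as asked, in the order asked, and still so for the second after the job is handed in, with the robot touching nothing.
It also fails if it takes over 83 s, if anything falls off the work surface, if the arm or the gripper's body presses on something with over 40 N, if the wrist force passes 120 N, or if a joint passes its speed limit or range.

## Working session

There is one attempt and no reset: what is moved stays moved. The work goes in short steps, each a Python script; the robot and the scene stay as the last script left them, time stands still between calls to the robot, and variables do not carry over. Pictures are saved under pics/ and viewed, at most 14 in all, crops included, and the job is handed in when it is done.

```bash
ls; mkdir -p pics
python3 - <<'E'
from bench import robot,imaging
import cv2,numpy as np
for n in("scene","top"):
    p,d=imaging.snapshot(n); cv2.imwrite(f"pics/{n}0.png",p[:,:,::-1]); np.savez(f"{n}0.npz",p=p,d=d,**imaging.camera_info(n))
    print(n,imaging.camera_info(n))
s=robot.observe();print(s)
E
```

```text
pics
scene {'fx': 386.89390019657156, 'fy': 386.89390019657156, 'cx': 274.8720451826783, 'cy': 207.68710706795332, 'R': array([[ 0.83789454,  0.54580574, -0.00536954],
       [ 0.30496974, -0.4762881 , -0.82470789],
       [-0.45268775,  0.68938069, -0.56553343]]), 't': array([-0.52121847, -0.09899861,  1.35042168])}
top {'fx': 434.615223477247, 'fy': 434.615223477247, 'cx': 276.0626470393017, 'cy': 213.2333300069994, 'R': array([[ 0.0245829 , -0.99966092, -0.00858691],
       [-0.99691056, -0.02387249, -0.07482939],
       [ 0.07459902,  0.01039991, -0.99715938]]), 't': array([0.09898529, 0.5651393 , 1.2018099 ])}
{'time_s': 0.1, 'joint_positions': array([-1.43599952e+00,  2.76562030e-01,  1.50600220e+00, -7.56997025e-06,
        1.36069436e+00, -1.20986543e-01]), 'joint_vel': array([ 1.23096288e-03, -6.68798006e-05, -2.22171749e-03, -8.02725910e-04,
        1.06344037e-03, -8.01375908e-05]), 'joint_torque': array([ 1.18941345e-03, -4.17700624e+01, -2.46405351e+01, -1.93378623e-04,
        5.82840876e-03,  1.74823686e-06]), 'tcp_pos': array([ 0.14541706, -0.55585311,  0.24451065]), 'tool_rot': array([-8.32925713e-04,  9.91832555e-01,  1.27544064e-01, -9.45273546e-06]), 'force': array([-0.39796777, -1.09642778, -0.10181568]), 'wrist_torque': array([-0.01169508, -0.02692889,  0.02919848]), 'gripper_force': 0.0, 'finger_gap': 0.9978984631061216}
```

View pics/scene0.png

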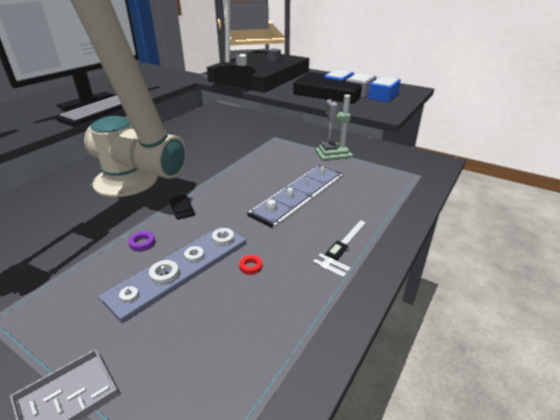

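View pics/top0.png

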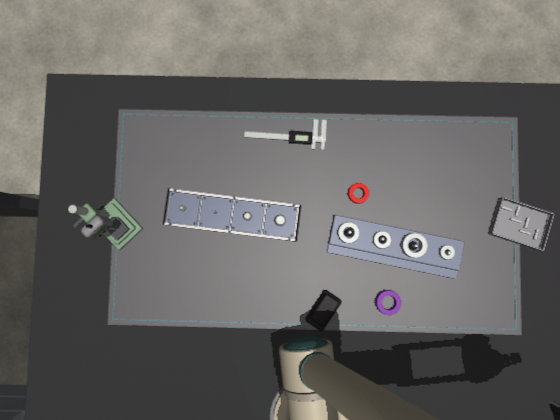

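The scene view shows the return rack and its rings at lower left, with the gauge rack behind. In the top view the rings are at about (348,232), (382,240), (415,245) and (448,252), and the spigots at about (182,208), (215,212), (247,216) and (280,220). Next I enlarge the image and compute positions.

```bash
cat > h.py <<'E'
import numpy as np,cv2
def pix2world(c,u,v,z):
    # intersect the pixel's ray with the plane at height z (pinhole cameras)
    R,t=c["R"],c["t"]; o=-R.T@t
    d=R.T@np.array([(u-c["cx"])/c["fx"],(v-c["cy"])/c["fy"],1.])
    return o+d*(z-o[2])/d[2]
E
python3 - <<'E'
from h import *
c=np.load("top0.npz");p=c["p"][:,:,::-1]
a=cv2.resize(p[185:245,160:305],None,fx=5.5,fy=5.5,interpolation=cv2.INTER_CUBIC)[:290]
b=cv2.resize(p[210:280,322:467],None,fx=5.5,fy=5.5,interpolation=cv2.INTER_CUBIC)[:300]
cv2.imwrite("pics/crop.png",np.vstack([a,b]))
for u,v,z in[(348,232,.038),(382,240,.036),(415,245,.04),(448,252,.034),(182,208,.04),(215,212,.04),(247,216,.04),(280,220,.04)]:
    print(pix2world(c,u,v,z).round(3), pix2world(c,u,v,.04).round(3))
# heights from depth
R,t=c["R"],c["t"]
for u,v in[(175,200),(200,200),(290,230),(340,255),(355,222),(182,208),(215,212),(247,216),(280,220)]:
    d=c["d"][v,u];X=R.T@(np.array([(u-c["cx"])/c["fx"]*d,(v-c["cy"])/c["fy"]*d,d])-t);print(u,v,X.round(3))
E
```

```text
[ 0.514 -0.088  0.038] [ 0.514 -0.087  0.04 ]
[ 0.494 -0.182  0.036] [ 0.494 -0.181  0.04 ]
[ 0.483 -0.272  0.04 ] [ 0.483 -0.272  0.04 ]
[ 0.466 -0.364  0.034] [ 0.466 -0.362  0.04 ]
[0.57  0.374 0.04 ] [0.57  0.374 0.04 ]
[0.561 0.282 0.04 ] [0.561 0.282 0.04 ]
[0.552 0.193 0.04 ] [0.552 0.193 0.04 ]
[0.543 0.101 0.04 ] [0.543 0.101 0.04 ]
175 200 [0.593 0.399 0.022]
200 200 [0.595 0.329 0.017]
290 230 [0.516 0.072 0.023]
340 255 [ 0.45  -0.072  0.   ]
355 222 [ 0.543 -0.11   0.018]
182 208 [0.569 0.373 0.047]
215 212 [0.56  0.281 0.044]
247 216 [0.551 0.192 0.047]
280 220 [0.542 0.101 0.045]
```

View pics/crop.png

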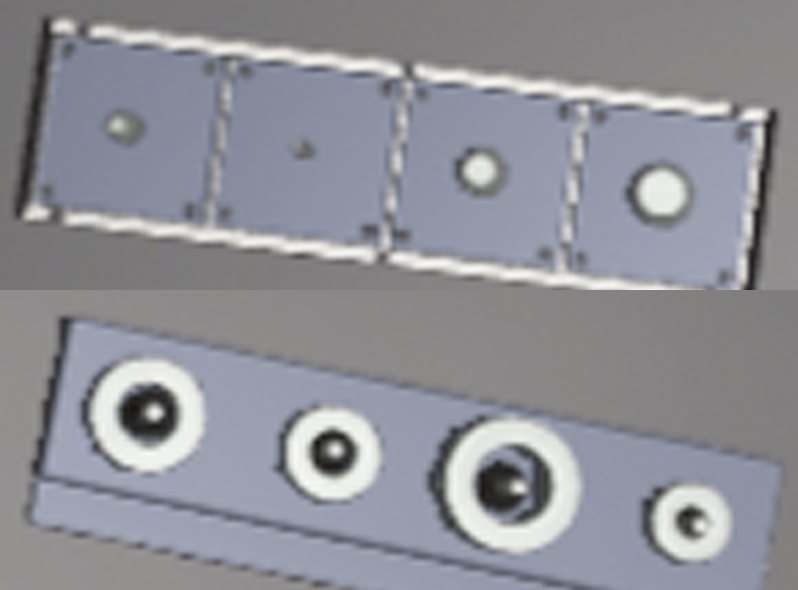

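The spigots from left to right are 24, 16, 32 and 40. The rings from left to right are 32, 24, 40 and 16. Next I take one wrist look over each rack.

```bash
cat >> h.py <<'E'
def quat(a):  # tool down, tool x at angle a in the world
    return [0,np.cos(a/2),np.sin(a/2),0]
def shot(n):
    from bench import imaging
    c=imaging.camera_info("wrist"); p,d=imaging.snapshot("wrist")
    cv2.imwrite(f"pics/{n}.png",p[:,:,::-1]); np.savez(f"{n}.npz",p=p,d=d,**c)
def fish2world(c,u,v,z):
    x,y=u-c["cx"],v-c["cy"]; r=np.hypot(x,y); th=r/c["fx"]; R,t=c["R"],c["t"]; o=-R.T@t
    s=np.sin(th)/max(r,1e-9); d=R.T@np.array([x*s,y*s,np.cos(th)])
    return o+d*(z-o[2])/d[2]
def fish2world_depth(c,u,v):
    x,y=u-c["cx"],v-c["cy"]; r=np.hypot(x,y); s=np.tan(r/c["fx"])/max(r,1e-9); d=c["d"][int(round(v)),int(round(u))]
    return c["R"].T@(d*np.array([x*s,y*s,1])-c["t"])
E
python3 - <<'E'
from h import *
from bench import robot,imaging
c=np.load("top0.npz")
ring={32:(348.5,232.7),24:(382.2,239.6),40:(415,245.2),16:(447.4,252)}
th={16:.014,24:.016,32:.018,40:.02}
hold={24:(182.6,208),16:(215,211.8),32:(247.2,215.8),40:(280.1,219.4)}
for k in ring: print(k,pix2world(c,*ring[k],.02+th[k]).round(4),pix2world(c,*hold[k],.045).round(4))
robot.reach([.556,.2375,.24],quat(np.radians(84.4))); shot("w_g")
s=robot.observe();print(s["time_s"],s["tcp_pos"],s["joint_positions"])
robot.reach([.49,-.225,.24],quat(np.radians(80.1))); shot("w_r")
s=robot.observe();print(s["time_s"],s["tcp_pos"],s["joint_positions"])
print({k:np.load("w_r.npz")[k] for k in("fx","cx","cy","R","t")})
c=np.load("w_r.npz");print("cam",-c["R"].T@c["t"])
E
```

```text
32 [ 0.5122 -0.089   0.038 ] [0.5518 0.1919 0.045 ]
24 [ 0.4955 -0.1825  0.036 ] [0.5692 0.3715 0.045 ]
40 [ 0.4822 -0.2716  0.04  ] [0.544  0.1009 0.045 ]
16 [ 0.4658 -0.3626  0.034 ] [0.5608 0.2813 0.045 ]
3.275 [0.55634282 0.23673259 0.23998309] [ 2.87419923e-01  3.23381873e-01  1.44871616e+00 -2.62110471e-04
  1.36947613e+00  3.86383228e-01]
5.0333 [ 0.49051393 -0.22407707  0.24001428] [-5.57868755e-01  2.25190309e-01  1.58895656e+00  4.82767887e-04
  1.32738691e+00 -3.86592773e-01]
{'fx': array(325.1922621), 'cx': array(276.01891022), 'cy': array(210.92765299), 'R': array([[ 9.85343872e-01, -1.70579649e-01, -1.92811169e-04],
       [-1.63230946e-01, -9.43221489e-01,  2.89290306e-01],
       [-4.95289026e-02, -2.85018958e-01, -9.57241391e-01]]), 't': array([-0.5206211 , -0.16850521,  0.33548893])}
cam [ 0.50210194 -0.15212439  0.36979043]
```

View pics/w_g.png

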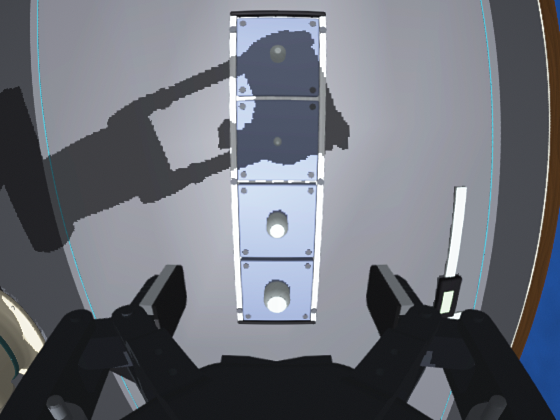

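View pics/w_r.png

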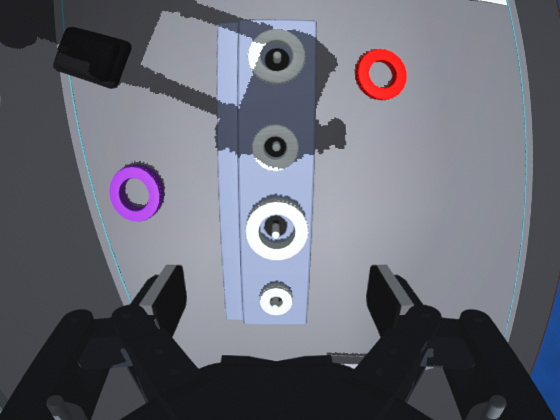

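Both wrist views are clear. Gauge spigots are at (277,52) = 24, (277,140) = 16, (277,230) = 32 and (276,300) = 40. Rings are at (277,56) = 32, (275,147) = 24, (276,230) = 40 and (276,301) = 16. I'll take centres and heights from the depth.

```bash
cat >> h.py <<'E'
def cloud(c):
    v,u=np.mgrid[:420,:560]; x,y=u-c["cx"],v-c["cy"]; r=np.hypot(x,y)+1e-9; s=np.tan(np.minimum(r/c["fx"],1.4))/r; d=c["d"]
    return (np.stack([d*x*s,d*y*s,d],-1)-c["t"])@c["R"]
E
python3 - <<'E'
from h import *
c=np.load("w_g.npz");P=cloud(c)
print("base", [np.median(P[v-4:v+5,u-4:u+5,2]).round(4) for u,v in((250,70),(250,160),(255,200),(255,280))])
for k,(x,y) in {24:(.5692,.3715),16:(.5608,.2813),32:(.5518,.1919),40:(.544,.1009)}.items():
    m=(np.hypot(P[...,0]-x,P[...,1]-y)<.03)&(P[...,2]>.03); Q=P[m]; zt=np.percentile(Q[:,2],90); T=Q[Q[:,2]>zt-.004]
    print(k,len(T),zt.round(4),T.mean(0).round(4),((T.max(0)+T.min(0))/2).round(4),np.ptp(T,0).round(4))
c=np.load("w_r.npz");P=cloud(c)
print("rack", [np.median(P[v-3:v+4,u-3:u+4,2]).round(4) for u,v in((248,110),(295,185),(250,270))])
for k,(x,y) in {32:(.5122,-.089),24:(.4955,-.1825),40:(.4822,-.2716),16:(.4658,-.3626)}.items():
    th=dict(zip((16,24,32,40),(.014,.016,.018,.02)))[k]; D=dict(zip((16,24,32,40),(.04,.048,.058,.068)))[k]
    m=(np.hypot(P[...,0]-x,P[...,1]-y)<.042)&(abs(P[...,2]-.02-th)<.004); T=P[m][:,:2].astype(np.float32)
    print(k,len(T),np.median(P[m][:,2]).round(4),cv2.minEnclosingCircle(T),D/2)
# finger pads
for nm in("w_g",):
    c=np.load(nm+".npz");d=c["d"]
    for u,v in((175,275),(378,275),(183,290),(372,290),(180,310),(376,310)):print(u,v,fish2world_depth(c,u,v).round(4))
E
```

```text
base [np.float64(0.0209), np.float64(0.0211), np.float64(0.0209), np.float64(0.0211)]
24 84 0.0485 [0.5706 0.3738 0.0472] [0.5706 0.3742 0.0475] [0.0107 0.0109 0.0057]
16 1341 0.3697 [0.5627 0.3096 0.3697] [0.5627 0.3096 0.3697] [0. 0. 0.]
32 200 0.0494 [0.5524 0.1927 0.0484] [0.5524 0.1925 0.0484] [0.0182 0.0156 0.0058]
40 302 0.0495 [0.5425 0.1018 0.0487] [0.5423 0.1004 0.0483] [0.0249 0.0238 0.0053]
rack [np.float64(0.0211), np.float64(0.0212), np.float64(0.0214)]
32 1751 0.039 ((0.5128338932991028, -0.09091544896364212), 0.029623283073306084) 0.029
24 1281 0.037 ((0.49517789483070374, -0.18406592309474945), 0.024364633485674858) 0.024
40 1966 0.0409 ((0.4822322726249695, -0.27281832695007324), 0.034530159085989) 0.034
16 649 0.0349 ((0.46486133337020874, -0.36427149176597595), 0.0204620324075222) 0.02
175 275 [0.5134 0.2496 0.2509]
378 275 [0.5992 0.2418 0.2523]
183 290 [0.5122 0.2374 0.2427]
372 290 [0.598 0.232 0.248]
180 310 [0.512  0.2324 0.2522]
376 310 [0.5979 0.2267 0.2562]
```

Both base tops are at 20 mm (the depth reads about 1 mm high), and the spigots fit a 92 mm row at 84.4° starting from (0.543, 0.100). The open fingertips are about level with the TCP, as the description says. I'll start with the smallest ring.

```bash
cat >> h.py <<'E'
RING={32:(.5125,-.090),24:(.4953,-.1833),40:(.4822,-.2722),16:(.4653,-.3635)}
_u=np.array([.0976,.9952]); HOLD={k:np.array([.5431,.100])+_u*.092*i for i,k in enumerate((40,32,16,24))}
ZG={16:.035,24:.0338,32:.032,40:.0297}   # TCP height when gripping, tips about 4 mm above the base
QR,QH=quat(np.radians(80.1)),quat(np.radians(84.4))
def say(m):
    from bench import robot
    s=robot.observe();print(m,"t%.2f"%s["time_s"],s["tcp_pos"].round(4),"F",s["force"].round(1),"gap %.3f"%s["finger_gap"],"grip %.1f"%s["gripper_force"])
def pick(k):
    from bench import robot,jaws
    x,y=RING[k]; z=ZG[k]
    robot.reach([x,y,.13],QR); jaws.move_gripper(1.0)
    robot.movel([x,y,z+.012],.15); robot.movel([x,y,z],.04); say("down")
    jaws.move_gripper(0.0,40); say("grip")
    robot.movel([x,y,z+.006],.05); robot.movel([x,y,.13],.2); say("lift")
def place(k,dx=0,dy=0):
    from bench import robot,jaws
    x,y=HOLD[k]+[dx,dy]; z=ZG[k]
    robot.reach([x,y,.13],QH); say("over")
    robot.movel([x,y,z+.031],.15); robot.movel([x,y,z+.004],.06); say("near")
    robot.movel([x,y,z],.02); say("set")
def release(k):
    from bench import robot,jaws
    jaws.move_gripper(1.0); say("open")
    x,y,_=robot.observe()["tcp_pos"]; robot.movel([x,y,.13],.2)
E
python3 - <<'E'
from h import *
from bench import robot
pick(16); robot.reach([*HOLD[16],.13],QH); say("over"); shot("h16")
E
```

```text
down t7.14 [ 0.4652 -0.3634  0.0349] F [-0.7  0.  -0.4] gap 1.002 grip 0.0
grip t7.65 [ 0.4655 -0.3636  0.0356] F [-0.2  1.5  4.4] gap 0.449 grip 39.9
lift t8.51 [ 0.4647 -0.363   0.1293] F [ 0.2  1.1 -1. ] gap 0.453 grip 40.3
over t10.83 [0.5616 0.2821 0.13  ] F [ 0.5 -0.6 -1.4] gap 0.448 grip 40.3
```

View pics/h16.png

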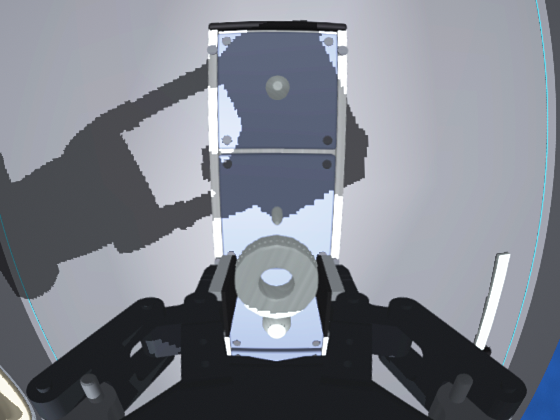

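Ring 16 is held at (277,275), with its spigot tip showing at (277,212). The tips brushed the rack on closing (4 N), so the other rings need a slightly higher grip. Now I check the ring against the spigot.

```bash
cat >> h.py <<'E'
D={16:.04,24:.048,32:.058,40:.068}
def held(n):
    """centre of the held ring's top face and of the spigot tops, from a wrist shot above the holder"""
    c=np.load(n+".npz"); P=cloud(c); k=int(n[-2:]); x,y=HOLD[k]
    m=(np.hypot(P[...,0]-x,P[...,1]-y)<D[k]/2+.004)&(abs(P[...,2]-.13)<.03); Q=P[m]; zt=np.percentile(Q[:,2],90)
    m&=(abs(P[...,2]-zt)<.004); m[:, :180]=0; m[:,375:]=0
    T=P[m]; print("ring",zt.round(4),cv2.minEnclosingCircle(T[:,:2].astype(np.float32)),D[k]/2)
    for j,(x,y) in HOLD.items():
        T=P[(np.hypot(P[...,0]-x,P[...,1]-y)<.02)&(P[...,2]>.043)&(P[...,2]<.055)]
        if len(T)>3: print("spigot",j,len(T),((T.max(0)+T.min(0))/2).round(4),"assumed",HOLD[j].round(4))
E
python3 - <<'E'
from h import *
held("h16")
E
```

```text
ring 0.1538 ((0.5610424280166626, 0.28308314085006714), 0.02407778613269329) 0.02
spigot 32 387 [0.552  0.193  0.0469] assumed [0.5521 0.1916]
spigot 16 54 [0.5615 0.284  0.0466] assumed [0.5611 0.2831]
spigot 24 261 [0.5704 0.3743 0.0468] assumed [0.57   0.3747]
```

```bash
sed -i 's/^ZG=.*/ZG={16:.0356,24:.0370,32:.0355,40:.0335}/' h.py
python3 - <<'E'
from h import *
place(16)
E
```

```text
over t11.13 [0.5613 0.2827 0.13  ] F [-0.2 -0.  -1.7] gap 0.448 grip 40.3
near t12.31 [0.561  0.2831 0.0393] F [-0.2  0.2 -0.8] gap 0.443 grip 40.3
set t12.66 [0.5611 0.2831 0.0357] F [-0.8  0.  -1.9] gap 0.446 grip 40.3
```

Nothing has touched down yet, so I'll add a guarded final touch (0.4 mm steps), release, then go on to ring 24.

```bash
cat >> h.py <<'E'
def touch():
    from bench import robot
    p=robot.observe()["tcp_pos"]
    for i in range(8):
        if robot.observe()["force"][2]>1.5: break
        p[2]-=.0004; robot.movel(p,.01)
    say("touch %d"%i)
E
python3 - <<'E'
from h import *
touch(); release(16); pick(24); robot.reach([*HOLD[24],.13],QH); say("over"); shot("h24"); held("h24")
E
```

```text
touch 2 t13.16 [0.561  0.2831 0.0356] F [-1.1 -0.9  5.1] gap 0.448 grip 40.9
open t13.68 [0.5611 0.2831 0.0347] F [ 0.  -0.4 -0.4] gap 1.000 grip 0.0
down t17.38 [ 0.4952 -0.1832  0.0369] F [ 0.1 -0.5 -0.2] gap 0.998 grip 0.0
grip t17.85 [ 0.4957 -0.1835  0.0377] F [-1.   0.2  5.9] gap 0.540 grip 40.4
lift t18.70 [ 0.4946 -0.1829  0.1293] F [-0.2 -0.8 -1.6] gap 0.541 grip 41.4Traceback (most recent call last):
  File "<stdin>", line 2, in <module>
NameError: name 'robot' is not defined
```

The upward force on closing comes from the forward-swinging pads, so the grip itself is fine. On to placing ring 24, after one look.

Run:
```python
from h import *
from bench import robot
robot.reach([*HOLD[24],.13],QH); say("over"); shot("h24"); held("h24")
place(24); touch()
```

```text
over t20.73 [0.5706 0.3734 0.13  ] F [-0.4  0.9 -2.6] gap 0.539 grip 41.4
ring 0.1515 ((0.5701813697814941, 0.37606069445610046), 0.027609532698988914) 0.024
spigot 16 40 [0.5615 0.2837 0.0464] assumed [0.5611 0.2831]
spigot 24 183 [0.5709 0.3759 0.0466] assumed [0.57   0.3747]
over t21.02 [0.5704 0.374  0.1302] F [ 0.3  0.6 -1.9] gap 0.539 grip 41.4
near t22.19 [0.57   0.3747 0.0406] F [-0.2 -0.1 -1.2] gap 0.539 grip 41.4
set t22.54 [0.5707 0.375  0.0378] F [0.5 1.  2.3] gap 0.538 grip 41.7
touch 0 t22.54 [0.5707 0.375  0.0378] F [0.5 1.  2.3] gap 0.538 grip 41.7
```

View pics/h24.png

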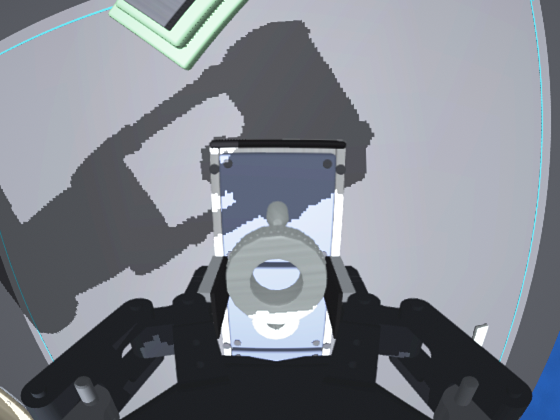

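Ring 24 shows centred in the jaws at (276,277), and it touched down at its pick height, so it is seated. Now ring 32 and then ring 40, with an automatic stop if the touch height is off.

Run:
```python
from h import *
from bench import robot,jaws
release(24)
for k in(32,40):
    pick(k); place(k); touch()
    if abs(robot.observe()["tcp_pos"][2]-ZG[k]-.0008)>.0022: print("check",k); break
    if k==32: release(k)
```

```text
open t23.02 [0.57   0.3747 0.0369] F [ 0.4 -0.1 -0.1] gap 0.998 grip 0.0
down t26.71 [ 0.5124 -0.09    0.0354] F [ 0.7 -0.4  0.4] gap 0.999 grip 0.0
grip t27.10 [ 0.5131 -0.0902  0.0363] F [-0.4  0.7  5.6] gap 0.656 grip 42.4
lift t27.96 [ 0.5117 -0.0897  0.1292] F [-0.1 -0.2 -3.6] gap 0.653 grip 43.1
over t29.06 [0.5518 0.1904 0.1293] F [-0.2  0.9 -2.7] gap 0.651 grip 43.1
near t30.23 [0.552  0.1916 0.0392] F [-0.5  0.3 -2.2] gap 0.650 grip 43.1
set t30.58 [0.5528 0.1918 0.0363] F [-0.   0.1  2.3] gap 0.653 grip 43.6
touch 0 t30.58 [0.5528 0.1918 0.0363] F [-0.   0.1  2.3] gap 0.653 grip 43.6
open t30.99 [0.552  0.1915 0.0354] F [ 0.2 -0.6 -0.1] gap 1.001 grip 0.0
down t34.72 [ 0.4821 -0.2721  0.0334] F [-0.1  0.7  0.5] gap 0.999 grip 0.0
grip t35.04 [ 0.4826 -0.2724  0.0343] F [-0.8  0.3  5.8] gap 0.776 grip 44.2
lift t35.91 [ 0.4814 -0.2716  0.1291] F [ 0.2  0.1 -4. ] gap 0.771 grip 45.8
over t37.32 [0.5432 0.099  0.1297] F [-0.  -0.7 -4.7] gap 0.771 grip 45.7
near t38.50 [0.543  0.1001 0.0372] F [ 0.1 -0.2 -3.5] gap 0.773 grip 45.7
set t38.85 [0.5438 0.1001 0.0344] F [-1.   0.9  3.4] gap 0.776 grip 46.3
touch 0 t38.85 [0.5438 0.1001 0.0344] F [-1.   0.9  3.4] gap 0.776 grip 46.3
```

Run:
```python
from h import *
from bench import robot
release(40); robot.reach([.556,.2375,.24],QH); shot("end")
c=np.load("end.npz");P=cloud(c)
for k,(x,y) in HOLD.items():
    th={16:.014,24:.016,32:.018,40:.02}[k]; r=np.hypot(P[...,0]-x,P[...,1]-y); B=(r>D[k]/2-.007)&(r<D[k]/2-.003)
    print(k,"expected",.021+th,"seen",np.percentile(P[B][:,2],[5,50,95]).round(4))
robot.reach([.40,-.1,.3],QR); say("end")
from bench import imaging
p,d=imaging.snapshot("top");cv2.imwrite("pics/top1.png",p[:,:,::-1])
```

```text
open t39.18 [0.5432 0.1    0.0335] F [ 0.9 -0.2  0.1] gap 1.000 grip 0.0
40 expected 0.041 seen [0.0401 0.0411 0.0423]
32 expected 0.039 seen [0.0378 0.039  0.0402]
16 expected 0.035 seen [0.0339 0.0351 0.0364]
24 expected 0.037000000000000005 seen [0.0358 0.0372 0.0384]
end t42.02 [ 0.4004 -0.0997  0.2998] F [0.3 0.3 0.1] gap 0.999 grip 0.0
```

View pics/end.png

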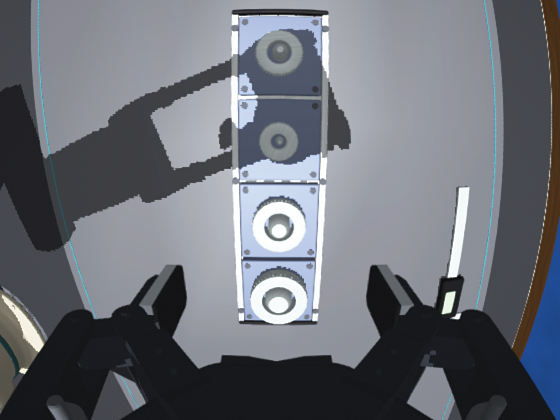

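View pics/top1.png

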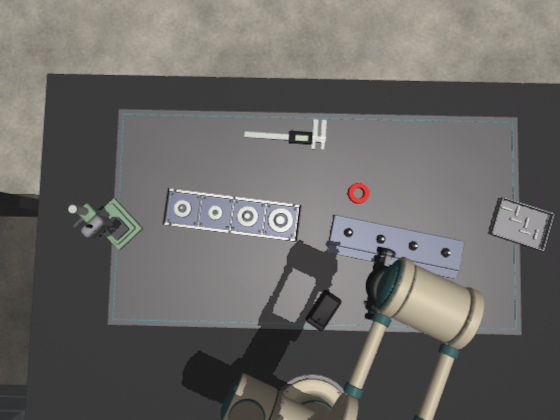

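All four rings lie flat round their spigots, at (280,52), (279,141), (279,227) and (279,299) in the wrist view. The dial stand, caliper and red ring are where they were.

```bash
python3 -c "
from bench import robot
print(robot.finish_job())"
```

```text
the job is handed in; nothing more can be done
None
```

All four setting rings are seated flat on their own holders, set down under control with nothing else disturbed, and the job was handed in at about 42 s of the 83 s limit.

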